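# Index the sprocket table by one hole

### The job

With the fingertips only, press the black plunger on the rotary table in to free it, turn the table clockwise (seen from above) to the next of its eight holes, and let the plunger spring back out fully so that the table is locked there. Turn it by that one hole only, grasp and lift nothing, leave the sprocket lying on the table and do not disturb the other things on the bench.

Things in the scene. Friction and masses are not known exactly. Their poses are not given: they have to be found in the camera images.
- base: round dark steel base of the indexing table, 250 mm across, 10 mm thick, fixed to the bench at any yaw. Origin: on the axis of rotation, at bench height; z up. Eight bright ticks on its rim, 45 degrees apart, mark the holes, one on the base's own +x axis. Under the turntable it carries the fixed index ring with the eight holes.
- turntable (a joint): angle of the turntable, rad: 0 with the plunger at the first hole (on the base's +x axis), growing clockwise seen from above; next hole at 0.785. Green-enamelled disc, 210 mm across, top 48 mm above the bench; at its centre a steel hub, 32 mm across, rises to 70 mm. Friction about 0.1 N m plus the key's drag; stays where left. Locked, it has about 0.02 rad of play either way.
- plunger (a joint): how far the plunger is pressed down, m: 0 = out, 0.010 = bottomed; spring 5 N (out) to 8 N. Out, its key stands 6 mm deep in a hole and locks the table. Pressed 7 to 9 mm it frees the table and must be kept pressed for the first 0.16 rad of turning; from there the ring between holes holds it about 6 mm in by itself, and, if not pressed by a finger, it snaps out at the next hole.
- plunger_top (a point): centre of the flat top of the plunger's black round head, 32 mm across, 12 mm thick, facing up; 85 mm from the axis; 78 mm above the bench when out, 68 mm when bottomed. Pressed straight down; a fingertip pressing it can also drag the table round by friction. It goes round with the turntable.
- peg_a_top (a point): centre of the top of a bare steel turning peg, upright on the turntable, 16 mm across, its top 93 mm above the bench and 45 mm above the turntable, 85 mm from the axis, 90 degrees counter-clockwise of the plunger. Push it sideways with a fingertip to turn the table. It goes round with the turntable.
- peg_b_top (a point): the same on the second, equal peg, 90 degrees clockwise of the plunger, 85 mm from the axis, its top 93 mm above the bench.
- sprocket: loose steel bicycle sprocket, 103 mm across, 4 mm thick, lying on the turntable round the hub with 2 mm of play; origin at the centre of its underside, 48 mm above the bench. It goes round with the table.
- wax_block: bystander: block of white ski wax, 60 x 40 x 25 mm, lying; origin at the centre of its underside
- screwdriver: bystander: screwdriver lying on the bench, about 200 mm long, along its own x axis
- bolt_pot: bystander: small open metal pot, 56 mm across, 45 mm high
- brush: bystander: hand brush lying on the bench
- spray_can: bystander: metal can standing on the bench, 56 mm across, 150 mm high
- wrench: bystander: wrench lying on the bench
- tape_roll: bystander: roll of tape lying flat, 90 mm across, 25 mm high
Not all that is in view belongs to the job. Of the things like the sprocket, leave any that is purple or turquoise; of the rest the smaller one is meant.

How it is judged:
On the way, in this order (a step that is already met when the one before it is completed fails the run):
1. the plunger is pressed in by the fingers at its first hole (value of joint plunger above 0.0055 m and value of joint turntable below 0.1 rad and contact force between the fingers and plunger above 0.5 N), for 0.05 s.
2. the table is turned clockwise off that hole (value of joint turntable above 0.15 rad and value of joint plunger above 0.004 m), for 0.05 s.
3. the plunger has snapped out in the next hole (value of joint turntable between 0.745 and 0.825 rad and value of joint plunger below 0.0015 m), for 0.2 s.
At the end, for the whole second after the job is handed in: The turntable stands at rest one hole clockwise of its start (0.785 rad within 0.04), the plunger is out to within 1.5 mm, and the sprocket lies on the turntable round its hub (all of step 3 and velocity of joint turntable between -0.05 and 0.05 rad/s and z of sprocket in the frame of base between 0.044 and 0.052 m and horizontal distance between sprocket and base below 0.006 m); the robot touches nothing.
It fails at once if the table is turned past the next hole (more than 0.95 rad) (value of joint turntable above 0.95 rad).
It fails at once if the table is turned the wrong way (more than 0.12 rad counter-clockwise) (value of joint turntable below -0.12 rad).
It fails at once if the sprocket is lifted by more than 6 mm (z of sprocket in the frame of base above 0.054 m).
It fails at once if a bystander is moved by more than 30 mm (distance of any of wax_block, screwdriver, bolt_pot, brush, spray_can, wrench, tape_roll from where it was at the start of the episode above 0.03 m).
It fails at once if a bystander is lifted by more than 20 mm (height (world z) of any of wax_block, screwdriver, bolt_pot, brush, spray_can, wrench, tape_roll above 0.02 m).
It also fails if it takes over 48 s, if anything falls off the work surface, if the arm or the gripper's body presses on something with over 40 N, if the wrist force passes 120 N, or if a joint passes its speed limit or range.

### The arm

A 6-joint arm with a two-finger parallel gripper is mounted at the origin on the work surface. World frame = base frame: x ahead of the robot, y to its left, z up, the work surface at z = 0. Lengths are in m, angles in rad, forces in N, time in s.
With the tool pointing down it reaches from about 0.35 to 0.775 m from the base axis. Payload 5.5 kg.
Tool frame: the origin (TCP) lies midway between the tips of the shut fingers; the grasp point (between the pads) lies 19 mm behind it; z points along the fingers, y is the line along which they close (so a half turn about z gives the same grasp; the last joint's range is limited). The gripper opens to 85 mm and grips with 20 to 120 N. Pads are 22 mm wide; open, the fingers measure 114 mm over their backs; the gripper's body (76 mm by 85 mm) begins 54 mm behind the grasp point. The pads swing forward as they close: fully open they stand 13 mm farther back than shut.
Start: joints at [0.997, 0.313, 0.046, 1.304, 0, 1.431], TCP at [0.242, 0.522, 0.231] pointing down, gripper open.
Joint ranges: [-2.76, 2.76], [-0.86, 1.69], [-1.03, 1.26], [-2.2, 2.34], [-1.47, 1.5], [-3.14, 3.14]. Speed limits (rad/s): [2.57, 2.57, 3.14, 3.14, 3.14, 3.14].

### API

Orientations are given as a 3x3 rotation matrix whose columns are the frame's x, y, z axes.
In Python, from cell import env, viewer gives the robot as it stands.
- The arm moves only by the tool move_arm, never from a script. Its argument "motion" is a list of rows, each a list of 7 numbers: the shift along the tool's x, y, z in mm, then the turn, a rotation vector about the tool's x, y, z in degrees, then the gripper command: -1 is fully open, 1 is shut, values between are in proportion. A call has 1 to 8 rows; each row is the pose to reach, as a shift and turn from the pose commanded when the call began, along the tool's axes at that moment; what a row does not reach only later rows make up. A row lasts 1/12 s, in which the tool goes at most 41.7 mm and 7.16 degrees, less where a joint would pass 70% of its speed; a pose out of reach is approached as far as the arm can. A call with a gripper value outside its range is refused whole. The fingers move at their own pace and stop on an object; the grip force is fixed at half the most. Time passes only in rows, so rows that repeat a pose let the fingers close. It gives the time, the measured TCP pose, the force, the opening and the grip force at its end, in the units of the state.
- env.get_state(): the state, without advancing time (a new reading comes with each control period).
- viewer.camera(name): name is "side" or "top" or "wrist"; returns the picture (420x560x3 uint8, red, green, blue); there is no depth.
- viewer.get_calibration(name): a dict with "fx", "fy", "cx", "cy" (pixels), "R" (3x3) and "t" (3): a world point X has camera coordinates R X + t; the wrist camera has in their place "tool_from_camera" (4x4, takes a point from camera to tool coordinates, whose origin is the TCP and whose axes are the flange's). Camera axes: x right, y down, z forward; pixel columns grow to the right and rows downward; lengths in m; the calibration is good to about 2 mm. A picture is of the moment at which its call begins: read the wrist's pose just before it. get_calibration takes no time and is no camera call.
- env.job_done(): hands the job in; it is judged then, once.
The state is a dict: "t": time; "qpos": joint angles; "dq": joint speeds; "effort": joint torques, N m; "ee_pos": TCP position; "orientation": TCP orientation; "ft_force": force on the tool from outside, world axes, zero at the start; "torque": the same for the moment, N m; "opening": opening from 0.0 (shut) to 1.0 (fully open); "gripper_force": force on a finger pad.
Only numpy, scipy, OpenCV 4.12 (cv2) and the standard library are available. Lean on these libraries where they do the work, as an engineer would, in place of code of your own. Each camera call takes 0.05 s, during which the arm holds its last target. There are 200 camera calls.

## Working session

There is one attempt and no reset: what is moved stays moved. The work goes in short steps, Python scripts to look and compute and a tool call to move; the robot and the scene stay as the last step left them, time stands still between calls to the robot, and variables do not carry over. Pictures are saved under pics/ and viewed, at most 10 in all, crops included, and the job is handed in when it is done.

Besides the shell and the picture viewer there is one more tool, called by a JSON object that holds its "method" and its "body", one argument or row to a line. move_arm: Moves the arm, as the interface text tells. Its arguments: {"type":"object","properties":{"motion":{"type":"array"}},"required":["motion"]}

```bash
mkdir -p pics; ls; python3 - <<'E'
from cell import env, viewer
import cv2, numpy as np
np.set_printoptions(precision=4,suppress=True)
s=env.get_state(); print(s['t'],s['ee_pos'],s['orientation'],s['opening'],s['ft_force'])
for n in ("top","side"):
    cv2.imwrite(f"pics/{n}0.png",viewer.camera(n)[:,:,::-1]); print(n,viewer.get_calibration(n))
E
```

```text
pics
0.0 [0.2414 0.5213 0.2304] [[-0.9074  0.4203 -0.001 ]
 [ 0.4203  0.9074 -0.0015]
 [ 0.0002 -0.0018 -1.    ]] 1.0013934697649414 [-0.7564 -0.203   0.0715]
top {'fx': 386.2602134436851, 'fy': 386.2602134436851, 'cx': 277.1130091572873, 'cy': 208.52689759983843, 'R': array([[-0.0395, -0.9992,  0.001 ],
       [-0.9787,  0.0385, -0.2018],
       [ 0.2016, -0.0089, -0.9794]]), 't': array([0.0149, 0.54  , 1.1064])}
side {'fx': 530.8413749167094, 'fy': 530.8413749167094, 'cx': 276.83626113625127, 'cy': 205.63079231741392, 'R': array([[ 0.8993, -0.4371,  0.0162],
       [-0.275 , -0.5937, -0.7562],
       [ 0.3402,  0.6756, -0.6541]]), 't': array([-0.49  ,  0.205 ,  1.3606])}
```

View pics/top0.png

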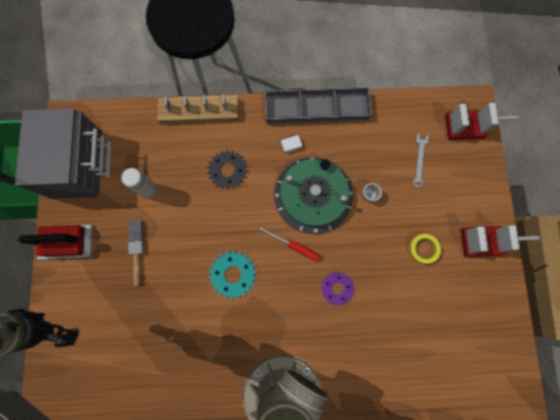

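View pics/side0.png

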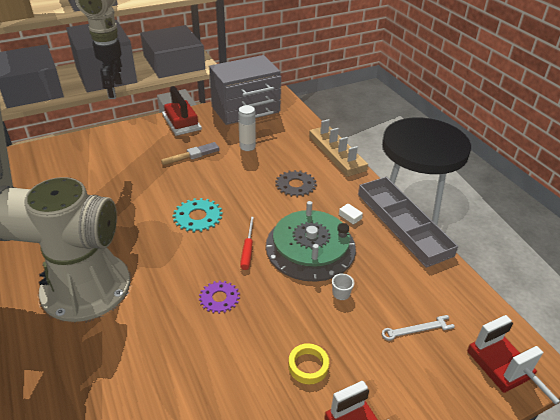

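The top picture shows the table centred near (315,192), the plunger at (325,165) and the pegs at about (288,184) and (344,198). In the side picture the plunger is at (343,229), the pegs at (309,206) and (315,247), and the hub at (312,231). I'll enlarge both views for finer pixels.

```bash
python3 - <<'E'
import cv2,numpy as np
a=cv2.imread('pics/top0.png')[145:240,265:365]; b=cv2.imread('pics/side0.png')[195:290,260:360]
m=np.hstack([cv2.resize(i,None,fx=4,fy=4,interpolation=cv2.INTER_CUBIC) for i in (a,b)])
m=cv2.convertScaleAbs(m,alpha=1.6)
for k in range(0,800,40): cv2.line(m,(k,0),(k,5),(255,255,255)); 
for k in range(0,380,40): cv2.line(m,(0,k),(5,k),(255,255,255)); 
cv2.imwrite('pics/crop.png',m)
E
```

```text
(no output)
```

View pics/crop.png

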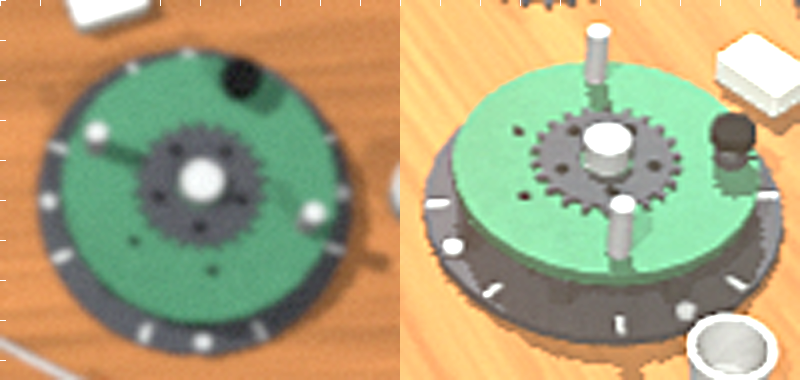

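The crops show, in the top view, the plunger at (241,77), peg a at (96,130), peg b at (314,211) and the hub at (202,180). In the side view (right half) they are the plunger at (333,130), peg a at (198,32), peg b at (222,204) and the hub at (208,135).

```bash
cat > h.py <<'E'
import numpy as np
from cell import env, viewer
np.set_printoptions(precision=4,suppress=True)
def ray(cal,uv,z):
    d=np.array([(uv[0]-cal['cx'])/cal['fx'],(uv[1]-cal['cy'])/cal['fy'],1.])
    R=cal['R'];c=-R.T@cal['t'];w=R.T@d
    return (c+w*(z-c[2])/w[2])[:2]
def wristcal(s):
    c=dict(viewer.get_calibration('wrist'));T=c['tool_from_camera'];Rw=s['orientation']
    R=(Rw@T[:3,:3]).T; c['R']=R; c['t']=-R@(Rw@T[:3,3]+s['ee_pos']); return c
E
python3 - <<'E'
from h import *
P={'pl':((241,77),(333,131),.078),'pa':((96,130),(198,31),.093),'pb':((314,211),(222,203),.093),'hub':((202,180),(208,134),.070)}
ct,cs=viewer.get_calibration('top'),viewer.get_calibration('side')
Q={}
for k,(a,b,z) in P.items():
    u=ray(ct,(265+a[0]/4,145+a[1]/4),z);v=ray(cs,(260+b[0]/4,195+b[1]/4),z);Q[k]=(u+v)/2
    print(k,u,v)
h=(Q['hub']+ (Q['pa']+Q['pb'])/2)/2
for k in Q: d=Q[k]-h; print(k,np.hypot(*d),np.degrees(np.arctan2(d[1],d[0])))
print('axis',h)
s=env.get_state();a=np.radians(0)
for k in Q: print(k,Q[k],'tool shift mm',s['orientation'][:2].T@(Q[k]-s['ee_pos'][:2])*1e3)
E
```

```text
pl [ 0.6661 -0.1567] [ 0.6635 -0.1614]
pa [ 0.6245 -0.0448] [ 0.6214 -0.0474]
pb [ 0.5569 -0.2012] [ 0.5545 -0.2021]
hub [ 0.5892 -0.1234] [ 0.5903 -0.1213]
pl 0.08336024014747645 -25.53927948420467
pa 0.08393869857825813 66.54013168139255
pb 0.08551595934907075 -113.3191364629197
hub 0.0007954648965700006 74.12692059132007
axis [ 0.5896 -0.1231]
pl [ 0.6648 -0.1591] tool shift mm [-670.1301 -439.426     0.5477]
pa [ 0.623  -0.0461] tool shift mm [-584.729  -354.5198    0.4307]
pb [ 0.5557 -0.2017] tool shift mm [-589.0709 -523.9185    0.7064]
hub [ 0.5898 -0.1224] tool shift mm [-586.6515 -437.6477    0.566 ]
```

{"method": "move_arm", "body": {
  "motion": [
    [-34,-22,0,0,0,-4,1],
    [-68,-44,0,0,0,-8,1],
    [-102,-66,0,0,0,-12,1],
    [-136,-88,0,0,0,-16,1],
    [-170,-110,0,0,0,-20,1],
    [-204,-132,0,0,0,-24.8,1],
    [-238,-154,0,0,0,-24.8,1],
    [-272,-176,0,0,0,-24.8,1]
  ]
}}

```text
t: 0.77
ee_pos: [0.4149, 0.2459, 0.2311]
orientation: [[-1.0, 0.0, -0.0], [0.0, 1.0, -0.0], [0.0, -0.0, -1.0]]
ft_force: [1.2, 0.4, -1.0]
opening: -0.003
gripper_force: 0.0
```

{"method": "move_arm", "body": {
  "motion": [
    [-20,-35,0,0,0,0,1],
    [-40,-70,0,0,0,0,1],
    [-60,-105,0,0,0,0,1],
    [-80,-140,0,0,0,0,1],
    [-100,-175,0,0,0,0,1],
    [-120,-210,0,0,0,0,1],
    [-140,-245,0,0,0,0,1],
    [-160,-280,0,0,0,0,1]
  ]
}}

```text
t: 1.43
ee_pos: [0.5746, -0.0343, 0.2309]
orientation: [[-1.0, 0.001, -0.001], [0.001, 1.0, 0.0], [0.001, 0.0, -1.0]]
ft_force: [0.5, -0.1, 0.8]
opening: -0.002
gripper_force: 0.0
```

{"method": "move_arm", "body": {
  "motion": [
    [-20,-30,0,0,0,0,1],
    [-40,-60,0,0,0,0,1],
    [-60,-90,0,0,0,0,1],
    [-80,-120,0,0,0,0,1],
    [-90,-125,0,0,0,0,1],
    [-90,-125,0,0,0,0,1]
  ]
}}

```text
t: 1.93
ee_pos: [0.6653, -0.1603, 0.2291]
orientation: [[-1.0, 0.004, -0.001], [0.004, 1.0, 0.0], [0.001, 0.0, -1.0]]
ft_force: [-1.0, 0.2, -1.0]
opening: -0.004
gripper_force: 0.0
```

```bash
python3 - <<'E'
from h import *
import cv2
s=env.get_state(); print(s['t'],s['ee_pos'],s['orientation'],s['qpos'],s['ft_force'])
cv2.imwrite('pics/w1.png',viewer.camera('wrist')[:,:,::-1])
print(viewer.get_calibration('wrist'))
E
```

```text
1.9333 [ 0.6653 -0.1603  0.2291] [[-1.      0.0041 -0.0013]
 [ 0.0041  1.      0.0005]
 [ 0.0013  0.0005 -1.    ]] [-0.3536  0.5411  0.3872  1.4182  0.     -0.3495] [-1.0048  0.201  -0.9684]
{'fx': 370.0531757194689, 'fy': 370.0531757194689, 'cx': 275.22505150224214, 'cy': 213.58071734831188, 'tool_from_camera': array([[ 0.0004, -0.9531, -0.3026,  0.077 ],
       [ 1.    ,  0.0006, -0.0006, -0.0001],
       [ 0.0008, -0.3026,  0.9531, -0.1433],
       [ 0.    ,  0.    ,  0.    ,  1.    ]])}
```

View pics/w1.png

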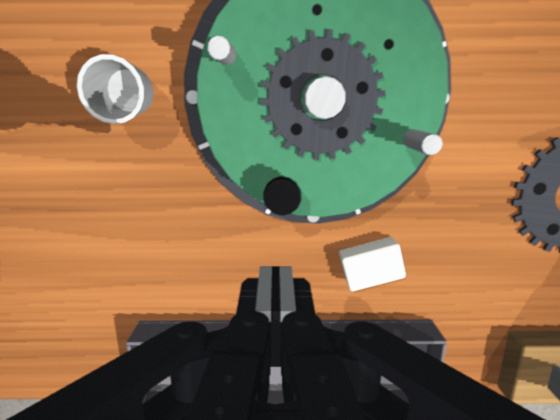

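The wrist picture shows the plunger head at (282,195), the hub at (325,97), peg b at (218,47) and peg a at (431,144).

```bash
python3 - <<'E'
from h import *
s=env.get_state(); c=wristcal(s)
P={'pl':((282,195),.078),'pa':((431,144),.093),'pb':((218,47),.093),'hub':((325,97),.070)}
Q={k:ray(c,*v) for k,v in P.items()}; h=((Q['pa']+Q['pb'])/2+Q['hub'])/2
for k in Q: d=Q[k]-h; print(k,Q[k],np.hypot(*d),np.degrees(np.arctan2(d[1],d[0])))
print(h, s['ee_pos'])
E
```

```text
pl [ 0.6644 -0.1531] 0.08360558183208974 -23.441442392954592
pa [ 0.6214 -0.042 ] 0.08486370210877625 66.65119029990569
pb [ 0.5543 -0.1982] 0.08516192632513385 -113.10188532941758
hub [ 0.5876 -0.1197] 0.00023620310746729848 117.62957261544929
[ 0.5877 -0.1199] [ 0.6642 -0.1586  0.2295]
```

{"method": "move_arm", "body": {
  "motion": [
    [-1,3,40,0,0,0,1],
    [-1,3,80,0,0,0,1],
    [-1,3,110,0,0,0,1],
    [-1,3,130,0,0,0,1],
    [-1,3,143,0,0,0,1],
    [-1,3,143,0,0,0,1],
    [-1,3,143,0,0,0,1]
  ]
}}

```text
t: 2.57
ee_pos: [0.6639, -0.1529, 0.088]
orientation: [[-1.0, -0.0, -0.002], [-0.0, 1.0, 0.001], [0.002, 0.001, -1.0]]
ft_force: [0.9, 0.5, 0.5]
opening: 0.002
gripper_force: 0.0
```

{"method": "move_arm", "body": {
  "motion": [
    [-1,-2,6,0,0,0,1],
    [-1,-2,12,0,0,0,1],
    [-1,-2,15,0,0,0,1],
    [-1,-2,17,0,0,0,1],
    [-1,-2,19,0,0,0,1],
    [-1,-2,19.5,0,0,0,1],
    [-1,-2,19.5,0,0,0,1],
    [-1,-2,19.5,0,0,0,1]
  ]
}}

```text
t: 3.23
ee_pos: [0.6677, -0.1569, 0.0708]
orientation: [[-1.0, 0.001, 0.004], [0.001, 1.0, -0.001], [-0.004, -0.001, -1.0]]
ft_force: [0.4, 0.4, 5.8]
opening: -0.002
gripper_force: 3.1
```

{"method": "move_arm", "body": {
  "motion": [
    [0,0,1,0,0,0,1],
    [0,0,2,0,0,0,1],
    [0,0,3,0,0,0,1],
    [0,0,3,0,0,0,1]
  ]
}}

```text
t: 3.57
ee_pos: [0.6677, -0.1569, 0.0681]
orientation: [[-1.0, 0.001, 0.004], [0.001, 1.0, -0.001], [-0.004, -0.001, -1.0]]
ft_force: [0.0, 1.1, 8.1]
opening: -0.001
gripper_force: 3.7
```

{"method": "move_arm", "body": {
  "motion": [
    [1.6,-3.3,1,0,0,0,1],
    [3.4,-6.6,1,0,0,0,1],
    [5.2,-9.8,1,0,0,0,1],
    [7.2,-12.9,1,0,0,0,1],
    [9.4,-16,1,0,0,0,1],
    [11.6,-18.9,1,0,0,0,1],
    [14,-21.7,1,0,0,0,1],
    [16.6,-24.4,1,0,0,0,1]
  ]
}}

```text
t: 4.23
ee_pos: [0.6519, -0.1814, 0.068]
orientation: [[-1.0, 0.001, 0.006], [0.001, 1.0, -0.001], [-0.006, -0.001, -1.0]]
ft_force: [1.5, 1.8, 10.7]
opening: 0.001
gripper_force: 5.3
```

```bash
python3 - <<'E'
from h import *
import cv2
s=env.get_state(); print(s['t'],s['ee_pos'],s['ft_force'])
w=viewer.camera('wrist')[:,:,::-1]; t=viewer.camera('side')[190:295,255:365,::-1]
np.save('w.npy',np.r_[s['ee_pos'],s['orientation'].ravel()])
cv2.imwrite('pics/m2.png',np.hstack([w[:,:,:][:, 0:400],cv2.resize(t,(400,420))]))
E
```

```text
4.2333 [ 0.6519 -0.1814  0.068 ] [ 1.5263  1.781  10.677 ]
```

View pics/m2.png

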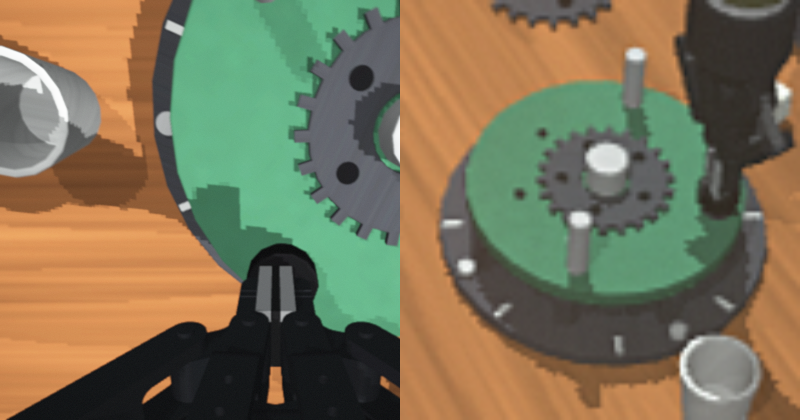

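The finger is still on the head, and the table has turned. In the side view peg a is at (319.6,203.8) and peg b at (304.5,244.5).

```bash
python3 - <<'E'
from h import *
c=viewer.get_calibration('side')
f=lambda a,b:(lambda d:np.degrees(np.arctan2(d[1],d[0])))(ray(c,a,.093)-ray(c,b,.093))
a0=f((309.5,202.75),(315.5,245.75));a1=f((319.6,203.8),(304.5,244.5)); print(a0,a1,a0-a1)
E
```

```text
66.61194519878131 47.293969656966645 19.31797554181467
```

{"method": "move_arm", "body": {
  "motion": [
    [0,0,-15,0,0,0,1],
    [0,0,-50,0,0,0,1],
    [8,28,-50,0,0,-7,1],
    [16,56,-50,0,0,-14,1],
    [24,84,-50,0,0,-21,1],
    [32,114,-50,0,0,-28,1],
    [38,141,-50,0,0,-34,1],
    [38,141,-50,0,0,-34,1]
  ]
}}

```text
t: 5.0
ee_pos: [0.6097, -0.0351, 0.115]
orientation: [[-0.825, -0.565, -0.002], [-0.565, 0.825, 0.002], [0.0, 0.003, -1.0]]
ft_force: [0.1, -0.5, -0.3]
opening: -0.005
gripper_force: 0.0
```

```bash
python3 - <<'E'
from h import *
import cv2
s=env.get_state(); print(s['t'],s['ee_pos'],s['orientation'],s['ft_force'])
w=viewer.camera('wrist')[:,:,::-1]; t=viewer.camera('side')[190:295,255:365,::-1]
np.save('w.npy',np.r_[s['ee_pos'],s['orientation'].ravel()])
cv2.imwrite('pics/m3.png',np.hstack([w[:,0:400],cv2.resize(t,(400,420))]))
E
```

```text
5.0 [ 0.6097 -0.0351  0.115 ] [[-0.8248 -0.5654 -0.0019]
 [-0.5654  0.8248  0.0021]
 [ 0.0004  0.0028 -1.    ]] [ 0.0905 -0.5398 -0.2625]
```

View pics/m3.png

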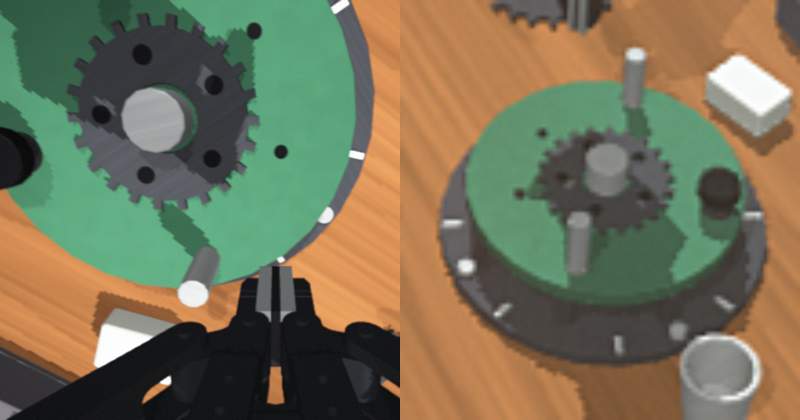

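The table has stayed put. In the wrist view the peg a top is at (194,293) and the hub at (153,120), and the fingers stand clear on the counter-clockwise side of the peg.

```bash
python3 - <<'E'
from h import *
w=np.load('w.npy');s=dict(ee_pos=w[:3],orientation=w[3:].reshape(3,3));c=wristcal(s)
p=ray(c,(194,293),.093);h=ray(c,(153,120),.070);d=p-h
print(p,h,np.hypot(*d),np.degrees(np.arctan2(d[1],d[0])))
R=s['orientation'][:2,:2]
ax=.5*(h+[.5885,-.1215])
def pt(a): a=np.radians(a);return ax+.085*np.array([np.cos(a),np.sin(a)])
now=env.get_state()['ee_pos'][:2]; print(now,ax)
for a in (72,47.3,40,35,30,25,21.6): print(a,R.T@(pt(a)-now)*1e3)
E
```

```text
[ 0.6469 -0.0595] [ 0.5895 -0.1225] 0.08527890360535029 47.658519125447235
[ 0.6115 -0.0388] [ 0.589 -0.122]
72 [-1.8299 -4.0608]
47.3 [-17.3217 -36.9554]
40 [-19.0554 -47.638 ]
35 [-19.4523 -55.0426]
30 [-19.2023 -62.4537]
25 [-18.3073 -69.8148]
21.6 [-17.3336 -74.7631]
```

{"method": "move_arm", "body": {
  "motion": [
    [-18,3,0,0,0,0,1],
    [-18,3,25,0,0,0,1],
    [-18,3,43,0,0,0,1],
    [-18,3,43,0,0,0,1],
    [-18,-5,43,0,0,0,1],
    [-18,-10,43,0,0,0,1],
    [-18,-12,43,0,0,0,1]
  ]
}}

```text
t: 5.68
ee_pos: [0.635, -0.0415, 0.0732]
orientation: [[-0.831, -0.557, 0.003], [-0.557, 0.831, -0.0], [-0.002, -0.002, -1.0]]
ft_force: [-1.8, 3.5, -1.1]
opening: -0.002
gripper_force: 1.6
```

{"method": "move_arm", "body": {
  "motion": [
    [0,-3,0,0,0,0,1],
    [0,-6,0,0,0,0,1],
    [0,-9,0,0,0,0,1],
    [0,-12,0,0,0,0,1],
    [0,-15,0,0,0,0,1],
    [0,-18,0,0,0,0,1],
    [0,-20,0,0,0,0,1],
    [0,-20,0,0,0,0,1]
  ]
}}

```text
t: 6.35
ee_pos: [0.6453, -0.0561, 0.0727]
orientation: [[-0.829, -0.559, 0.002], [-0.559, 0.829, 0.001], [-0.002, -0.0, -1.0]]
ft_force: [0.0, 2.2, 1.1]
opening: -0.001
gripper_force: 1.4
```

```bash
python3 - <<'E'
from h import *
import cv2
s=env.get_state(); print(s['t'],s['ee_pos'],s['orientation'],s['ft_force'])
w=viewer.camera('wrist')[:,:,::-1]; t=viewer.camera('side')[190:295,255:365,::-1]
np.save('w.npy',np.r_[s['ee_pos'],s['orientation'].ravel()])
cv2.imwrite('pics/m4.png',np.hstack([w[:,0:400],cv2.resize(t,(400,420))]))
E
```

```text
6.35 [ 0.6453 -0.0561  0.0727] [[-0.8294 -0.5586  0.0018]
 [-0.5586  0.8294  0.0009]
 [-0.002  -0.0002 -1.    ]] [0.0033 2.2142 1.0589]
```

View pics/m4.png

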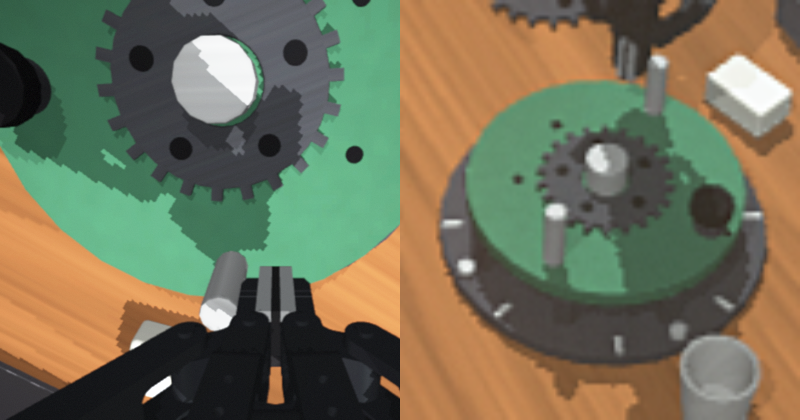

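The finger is touching peg a and the table is turning. The side view has peg a at (325.7,205.5) and peg b at (297.9,243), and the wrist view has the hub at (213,79) and peg a at (215,313).

```bash
python3 - <<'E'
from h import *
c=viewer.get_calibration('side')
f=lambda a,b:(lambda d:np.degrees(np.arctan2(d[1],d[0])))(ray(c,a,.093)-ray(c,b,.093))
print(66.6-f((325.7,205.5),(297.9,243)))
w=np.load('w.npy');s=dict(ee_pos=w[:3],orientation=w[3:].reshape(3,3));c=wristcal(s)
p=ray(c,(215,313),.093);h=ray(c,(213,79),.070);d=p-h
print(p,h,np.hypot(*d),66.6-np.degrees(np.arctan2(d[1],d[0])))
R=s['orientation'][:2,:2]; now=env.get_state()['ee_pos'][:2]
ax=np.array([.589,-.122])
def pt(a): a=np.radians(66.6-a);return ax+.085*np.array([np.cos(a),np.sin(a)])
print(now,R.T@(p-now)*1e3)
for a in (32,40,45,47): print(a,R.T@(pt(a)-now)*1e3)
E
```

```text
31.336830499012855
[ 0.6597 -0.0746] [ 0.5894 -0.1221] 0.08481201188669761 32.53776554443364
[ 0.6449 -0.0564] [ -2.0333 -23.3692]
32 [ -1.9482 -22.2606]
40 [ -1.2535 -34.0988]
45 [  0.016  -41.4046]
47 [  0.7015 -44.2913]
```

{"method": "move_arm", "body": {
  "motion": [
    [0,-3,0,0,0,0,1],
    [0,-6,0,0,0,0,1],
    [0,-9,0,0,0,0,1],
    [0,-12,0,0,0,0,1],
    [0,-14,0,0,0,0,1],
    [0,-15,0,0,0,0,1],
    [0,-16,0,0,0,0,1],
    [0,-16,0,0,0,0,1]
  ]
}}

```text
t: 7.12
ee_pos: [0.6534, -0.07, 0.0719]
orientation: [[-0.83, -0.558, -0.0], [-0.558, 0.83, -0.0], [0.0, -0.0, -1.0]]
ft_force: [-1.3, 2.8, 2.1]
opening: -0.002
gripper_force: 1.3
```

{"method": "move_arm", "body": {
  "motion": [
    [0,-0.5,0,0,0,0,1],
    [0,-1,0,0,0,0,1],
    [0,-1,0,0,0,0,1]
  ]
}}

```text
t: 7.37
ee_pos: [0.6537, -0.0705, 0.0718]
orientation: [[-0.83, -0.558, -0.001], [-0.558, 0.83, -0.0], [0.0, 0.0, -1.0]]
ft_force: [-2.0, 3.1, 2.2]
opening: 0.003
gripper_force: 1.8
```

{"method": "move_arm", "body": {
  "motion": [
    [0,-0.5,0,0,0,0,1],
    [0,-1,0,0,0,0,1],
    [0,-1,0,0,0,0,1]
  ]
}}

```text
t: 7.62
ee_pos: [0.6547, -0.072, 0.0716]
orientation: [[-0.83, -0.558, 0.0], [-0.558, 0.83, -0.001], [0.001, -0.001, -1.0]]
ft_force: [-1.4, -0.3, -0.1]
opening: -0.005
gripper_force: 0.5
```

```bash
python3 - <<'E'
from h import *
import cv2
s=env.get_state(); print(s['t'],s['ee_pos'],s['orientation'],s['ft_force'])
w=viewer.camera('wrist')[:,:,::-1]; t=viewer.camera('side')[190:295,255:365,::-1]
np.save('w.npy',np.r_[s['ee_pos'],s['orientation'].ravel()])
cv2.imwrite('pics/m5.png',np.hstack([w[:,0:400],cv2.resize(t,(400,420))]))
E
```

```text
7.6167 [ 0.6547 -0.072   0.0716] [[-0.8299 -0.5579  0.0001]
 [-0.5579  0.8299 -0.0012]
 [ 0.0005 -0.001  -1.    ]] [-1.3613 -0.2664 -0.0707]
```

View pics/m5.png

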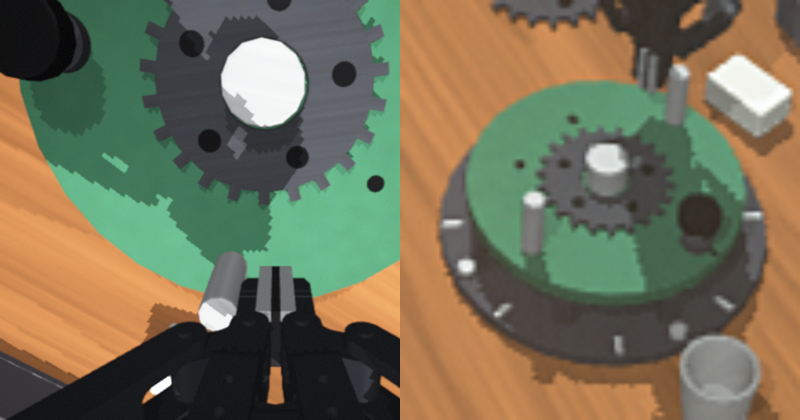

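The force has dropped to about zero, and the plunger stem shows below its head at (700,215), so it looks out. I'll check the angle with side peg a at (331.7,208), peg b at (291.9,239.5), and wrist peg a at (215,313) with the hub at (264,82).

```bash
python3 - <<'E'
from h import *
c=viewer.get_calibration('side')
f=lambda a,b:(lambda d:np.degrees(np.arctan2(d[1],d[0])))(ray(c,a,.093)-ray(c,b,.093))
print(66.6-f((331.7,208),(291.9,239.5)))
w=np.load('w.npy');s=dict(ee_pos=w[:3],orientation=w[3:].reshape(3,3));c=wristcal(s)
p=ray(c,(215,313),.093);h=ray(c,(264,82),.070);d=p-h
print(p,h,np.hypot(*d),66.6-np.degrees(np.arctan2(d[1],d[0])))
E
```

```text
44.39248192698279
[ 0.6683 -0.0907] [ 0.589  -0.1217] 0.08511315873056755 45.26806750221849
```

{"method": "move_arm", "body": {
  "motion": [
    [0,-0.7,0,0,0,0,1],
    [0,-1.4,0,0,0,0,1],
    [0,-1.4,0,0,0,0,1]
  ]
}}

```text
t: 7.97
ee_pos: [0.6553, -0.0727, 0.0716]
orientation: [[-0.83, -0.558, -0.0], [-0.558, 0.83, -0.0], [0.0, -0.0, -1.0]]
ft_force: [-0.5, 0.2, 0.7]
opening: 0.001
gripper_force: 0.3
```

{"method": "move_arm", "body": {
  "motion": [
    [0,-0.5,0,0,0,0,1],
    [0,-1,0,0,0,0,1],
    [0,-1,0,0,0,0,1]
  ]
}}

```text
t: 8.22
ee_pos: [0.6558, -0.0734, 0.0717]
orientation: [[-0.83, -0.558, -0.0], [-0.558, 0.83, 0.0], [0.0, 0.0, -1.0]]
ft_force: [-0.4, 0.5, 0.4]
opening: -0.003
gripper_force: 0.4
```

{"method": "move_arm", "body": {
  "motion": [
    [0,-0.5,0,0,0,0,1],
    [0,-1,0,0,0,0,1],
    [0,-1,0,0,0,0,1]
  ]
}}

```text
t: 8.47
ee_pos: [0.656, -0.0737, 0.0717]
orientation: [[-0.829, -0.559, -0.001], [-0.559, 0.829, 0.001], [0.0, 0.001, -1.0]]
ft_force: [-2.0, 1.8, 0.4]
opening: -0.001
gripper_force: 1.6
```

```bash
python3 - <<'E'
from h import *
import cv2
s=env.get_state(); print(s['t'],s['ee_pos'],s['ft_force'])
t=viewer.camera('side')[190:295,255:365,::-1]; u=viewer.camera('wrist')[:,:400,::-1]
np.save('w.npy',np.r_[s['ee_pos'],s['orientation'].ravel()])
cv2.imwrite('pics/m6.png',np.hstack([u,cv2.convertScaleAbs(cv2.resize(t,(400,420),interpolation=cv2.INTER_CUBIC),alpha=1.6)]))
E
```

```text
8.4667 [ 0.656  -0.0737  0.0717] [-1.955   1.7741  0.4392]
```

View pics/m6.png

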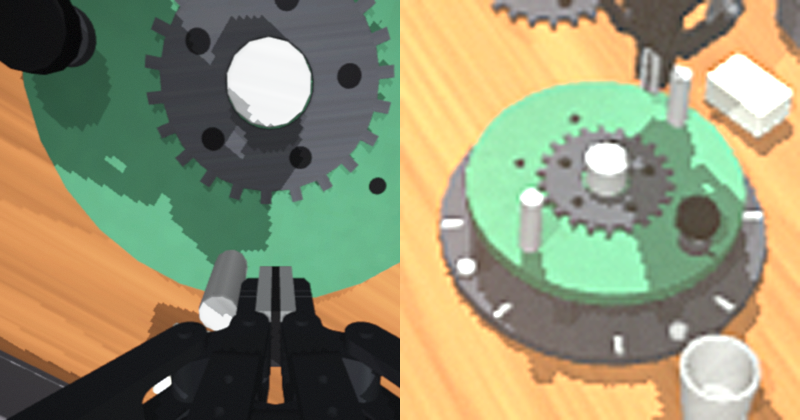

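```bash
python3 - <<'E'
from h import *
import cv2
c=viewer.get_calibration('side')
def proj(p): q=c['R']@p+c['t'];return np.array([c['fx']*q[0]/q[2]+c['cx'],c['fy']*q[1]/q[2]+c['cy']])
ax=np.array([.589,-.122])
def blob(img,u0,v0,n=10):
    g=img[v0-n:v0+n,u0-n:u0+n].max(2); m=(g<45).astype('uint8'); l,lab,st,ce=cv2.connectedComponentsWithStats(m)
    k=1+st[1:,4].argmax(); return ce[k]+[u0-n,v0-n],st[k]
b=blob(cv2.imread('pics/side0.png'),343,229); a=blob(viewer.camera('side'),337,245)
print('start',b,'now',a)
for n,t in(('start',0),('now',45),('now',46)):
  th=np.radians(-23.4-t)
  for z in (.072,.066): print(n,t,z,proj(np.r_[ax+.085*np.array([np.cos(th),np.sin(th)]),z]))
w=np.load('w.npy');s=dict(ee_pos=w[:3],orientation=w[3:].reshape(3,3));cw=wristcal(s)
p=ray(cw,(216,314),.093);h=ray(cw,(270,82),.070);d=p-h
print(66.6-np.degrees(np.arctan2(d[1],d[0])))
f=lambda a,b:(lambda d:np.degrees(np.arctan2(d[1],d[0])))(ray(c,a,.093)-ray(c,b,.093))
print(66.6-f((255+281/3.636,190+73/4),(255+131.5/3.636,190+196/4)))
E
```

```text
Traceback (most recent call last):
ValueError: attempt to get argmax of an empty sequence
```

```bash
python3 - <<'E'
from h import *
import cv2
c=viewer.get_calibration('side')
def proj(p): q=c['R']@p+c['t'];return np.array([c['fx']*q[0]/q[2]+c['cx'],c['fy']*q[1]/q[2]+c['cy']])
ax=np.array([.589,-.122])
def blob(img,u0,v0,n=11):
    g=img[v0-n:v0+n,u0-n:u0+n].max(2); m=(g<g.min()+30).astype('uint8'); l,lab,st,ce=cv2.connectedComponentsWithStats(m)
    k=1+st[1:,4].argmax(); return ce[k]+[u0-n,v0-n],st[k]+[u0-n,v0-n,0,0,0],g.min()
print('start',blob(cv2.imread('pics/side0.png'),343,229),'now',blob(viewer.camera('side'),337,245))
for n,t in(('start',0),('now',45),('now',46)):
  th=np.radians(-23.4-t)
  for z in (.072,.066): print(n,t,z,proj(np.r_[ax+.085*np.array([np.cos(th),np.sin(th)]),z]))
w=np.load('w.npy');s=dict(ee_pos=w[:3],orientation=w[3:].reshape(3,3));cw=wristcal(s)
p=ray(cw,(216,314),.093);h=ray(cw,(270,82),.070);d=p-h
print(66.6-np.degrees(np.arctan2(d[1],d[0])))
f=lambda a,b:(lambda d:np.degrees(np.arctan2(d[1],d[0])))(ray(c,a,.093)-ray(c,b,.093))
print(66.6-f((255+281/3.636,190+73/4),(255+131.5/3.636,190+196/4)))
E
```

```text
start (array([343.0088, 229.3509]), array([338, 223,  11,  15, 114]), np.uint8(43)) now (array([336.3605, 245.6327]), array([331, 239,  12,  15, 147]), np.uint8(47))
start 0 0.072 [343.0519 227.6861]
start 0 0.066 [342.8355 229.2997]
now 45 0.072 [336.7731 243.61  ]
now 45 0.066 [336.5673 245.2327]
now 46 0.072 [336.4223 243.8996]
now 46 0.066 [336.2173 245.5224]
46.40442147268142
45.88808592026009
```

The plunger head's offset from its predicted "out" position is 1.73 px now against 1.66 px at the start, so it is out. The table stands at about 45–46°, inside the play. I'll retreat.

{"method": "move_arm", "body": {
  "motion": [
    [0,6,0,0,0,0,1],
    [0,18,0,0,0,0,1],
    [0,25,-5,0,0,0,1],
    [0,25,-40,0,0,0,1],
    [0,25,-75,0,0,0,1],
    [0,25,-110,0,0,0,1],
    [0,25,-110,0,0,0,1],
    [0,25,-110,0,0,0,1]
  ]
}}

```text
t: 9.33
ee_pos: [0.6443, -0.0532, 0.1858]
orientation: [[-0.829, -0.559, 0.007], [-0.559, 0.829, -0.002], [-0.005, -0.005, -1.0]]
ft_force: [0.1, -0.5, -0.4]
opening: -0.001
gripper_force: 0.0
```

```bash
python3 - <<'E'
from h import *
import cv2
s=env.get_state(); print(s['t'],s['ee_pos'],s['ft_force'])
t=viewer.camera('side'); w=viewer.camera('wrist')[:,:400,::-1]
np.save('w.npy',np.r_[s['ee_pos'],s['orientation'].ravel()])
cv2.imwrite('pics/m7.png',np.hstack([w,cv2.convertScaleAbs(cv2.resize(t[190:295,255:365,::-1],(400,420),interpolation=cv2.INTER_CUBIC),alpha=1.6)]))
E
```

```text
9.3333 [ 0.6443 -0.0532  0.1858] [ 0.1382 -0.5401 -0.4224]
```

View pics/m7.png

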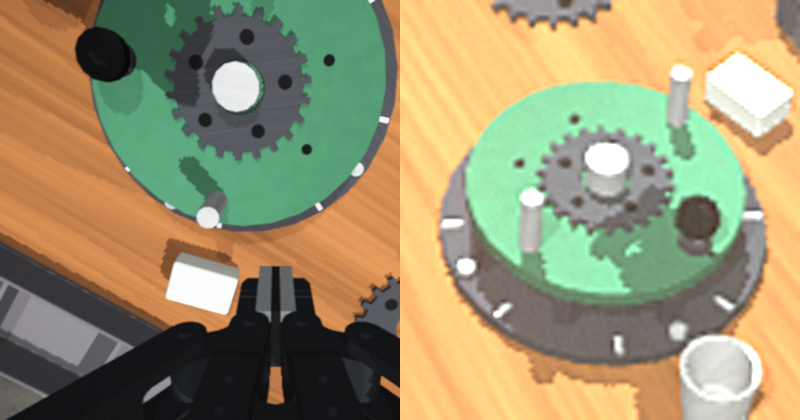

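The arm is clear, the plunger's stem is visible with its head at (104,54) in the wrist view, peg a is at (208,217) and the hub at (237,86). I'll check the angle once and hand in.

```bash
python3 - <<'E'
from h import *
w=np.load('w.npy');s=dict(ee_pos=w[:3],orientation=w[3:].reshape(3,3));c=wristcal(s)
h=ray(c,(237,86),.070); g=lambda d:np.degrees(np.arctan2(d[1],d[0]))
a=66.6-g(ray(c,(208,217),.093)-h)
d=ray(c,(104,54),.078)-h; print(a,-23.4-g(d),np.hypot(*d))
if 43<a<47.2: print(env.job_done())
E
```

```text
45.885093785557096 45.526985996646026 0.08404079413592443
the job is handed in; nothing more can be done
None
```

The job is handed in: the table was turned clockwise one hole (measured about 45.5–46°), the plunger looks fully out in the camera views, the sprocket still lies round the hub, and the arm stands clear; no verdict was returned.

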